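# Run the jar row up to the reader

## Task

Push the row of four touching sample jars along the aluminium lane, as one unbroken train from behind, until the leading jar is fully home against the white reader post. Only then press the start button on the grey control box fully down and let it come back up, then move clear. The jars stay upright and are only pushed, never lifted, and the other things on the table are left where they are.

Things in the scene. Friction and masses are not known exactly. Their poses are not given: they have to be found in the camera images.
- lane: straight aluminium lane (channel) fixed on the table, 340 mm long along its own y axis, 75 mm wide overall; origin at the centre of its underside. Floor 6 mm above the table; two guide walls along y, 51 mm apart inside, 4 mm thick, tops 24 mm above the table; both ends have no wall of their own, at 170 mm either side of the origin
- reader: fixed white reader post, the end stop of the lane: upright block 85 mm across the lane, 40 mm along it, 110 mm tall, standing against one end of the lane (either the +y or the -y end), its flat face level with that end; origin at the centre of its underside, 190 mm from the lane's origin. The other end of the lane is open and has only a flat grey plate 40 mm long and 5 mm high before it
- jar1: clear capped sample jar with white lid, upright and round, 48 mm across, 62 mm tall, about 100 g; origin at the centre of its underside, on the lane's floor. One end of the row: the jar furthest to the lane's -y. The four touch one another in a row along the lane, with at least 45 mm of free lane at each end of the row.
- jar2: clear capped sample jar with white lid, upright and round, 48 mm across, 62 mm tall, about 100 g; origin at the centre of its underside, on the lane's floor. Second in the row, next to jar1. The four touch one another in a row along the lane, with at least 45 mm of free lane at each end of the row.
- jar3: clear capped sample jar with white lid, upright and round, 48 mm across, 62 mm tall, about 100 g; origin at the centre of its underside, on the lane's floor. Third in the row, between jar2 and jar4. The four touch one another in a row along the lane, with at least 45 mm of free lane at each end of the row.
- jar4: clear capped sample jar with white lid, upright and round, 48 mm across, 62 mm tall, about 100 g; origin at the centre of its underside, on the lane's floor. Other end of the row: the jar furthest to the lane's +y. The four touch one another in a row along the lane, with at least 45 mm of free lane at each end of the row.
- start (a joint): travel of the start button, 0 = up, 0.006 m = fully down; a spring brings it back, fully down takes 4 N; it counts as pressed from 0.004 m
- start_top (a point): centre of the top of the start button: grey round push button, 28 mm across, pressed straight down, on the low grey control box (80 x 90 mm, 34 mm high, with a dark strip) beyond the lane
- spare_jar: a bystander: one more capped jar like those in the row (48 mm across, 62 mm tall), standing alone on the table beyond the lane; origin at the centre of its underside
- dropper: a bystander: small amber bottle with black cap, 34 mm across, 85 mm tall; origin at the centre of its underside
- dish: a bystander: shallow white round dish, 84 mm across, 16 mm tall; origin at the centre of its underside
- scoop: a bystander: spoon lying on the table; origin on its underside
- forceps: a bystander: steel forceps 120 mm long lying on the table; origin on the underside at mid-length
- weight: a bystander: brass check weight, upright cylinder 24 mm across, 28 mm tall; origin at the centre of its underside
- lid_spare: a bystander: loose white jar lid, disc 47 mm across, 13 mm tall; origin at the centre of its underside

How it is judged:
By the outcome, as a careful person would: the job done as asked, in the order asked, and still so for the second after the job is handed in, with the robot touching nothing.
It also fails if it takes over 43 s, if anything falls off the work surface, if the arm or the gripper's body presses on something with over 40 N, if the wrist force passes 120 N, or if a joint passes its speed limit or range.

## Robot

A 6-joint arm with a two-finger parallel gripper is mounted at the origin on the work surface. World frame = base frame: x ahead of the robot, y to its left, z up, the work surface at z = 0. Lengths are in m, angles in rad, forces in N, time in s.
With the tool pointing down it reaches from about 0.35 to 0.975 m from the base axis. Payload 4.9 kg.
Tool frame: the origin (TCP) lies where the fingers leave the gripper's body, on its centre line; the fingertips stand 73 mm ahead of it and the grasp point (between the pads) lies 54 mm ahead of it; z points along the fingers, y is the direction in which the jaws open and shut (so a half turn about z gives the same grasp; the last joint's range is limited). The gripper opens to 85 mm and grips with 20 to 120 N. Pads are 22 mm wide; open, the fingers measure 114 mm over their backs; the gripper's body (76 mm by 85 mm) begins 54 mm behind the grasp point. The pads swing forward as they close: fully open they stand 13 mm farther back than shut.
Start: joints at [1.152, 0.053, 1.613, -0, 1.476, -0.119], TCP at [0.185, 0.597, 0.304] pointing down, gripper open.
Joint ranges: [-3.01, 3.01], [-1.01, 2.22], [0.06, 2.58], [-1.02, 4.17], [0.09, 2.62], [-3.14, 3.14]. Speed limits (rad/s): [2.57, 2.57, 3.14, 3.14, 3.14, 3.14].

## Interface

Orientations are given as a rotation vector (axis times angle).
In Python, from station import monitor, vision, workorder gives the robot as it stands.
- The arm moves only by the tool arm_command, never from a script. Its argument "rows" is text: rows parted by semicolons, each of 6 numbers parted by spaces: the shift along the world's x, y, z in mm, then the turn, a rotation vector about the world's x, y, z in degrees. In form: tx ty tz wx wy wz; .... A call has 1 to 12 rows; each row is the pose to reach, as a shift and turn from the pose measured when the call began; what a row does not reach only later rows make up. A row lasts 1/8 s, in which the tool goes at most 62.5 mm and 10.7 degrees, less where a joint would pass 70% of its speed; a pose out of reach is approached as far as the arm can. A call with a gripper value outside its range is refused whole. "jaw" is the opening, from 0 (shut) to 1 (fully open), set as the call begins (left out, the last holds). The fingers move at their own pace and stop on an object; "squeeze" is the grip in N (left out, the last holds). Time passes only in rows, so rows that repeat a pose let the fingers close. It gives the time, the measured TCP pose, the force and the opening at its end, in the units of the state.
- monitor.get_obs(): the state, without advancing time (a new reading comes with each control period).
- vision.get_image(name): name is "scene" or "side" or "wrist"; returns a dict with "frame" (400x640x3 uint8, red, green, blue), "vfov" (degrees; the focal length in pixels is half the picture's height over the tangent of half this angle, whatever the lens; pixels are square), "cx", "cy" (the principal point, pixels), "distortion" ([k1, k2, p1, p2, k3] as OpenCV has them; the pictures are not rectified), "R" (3x3) and "t" (3): a world point X has camera coordinates R X + t; the wrist camera has in their place "T_tool_cam" (4x4, takes a point from camera to tool coordinates, whose origin is the TCP and whose axes are the flange's). Camera axes: x right, y down, z forward; pixel columns grow to the right and rows downward; lengths in m; the calibration is good to about 2 mm. A picture is of the moment at which its call begins: read the wrist's pose just before it. There is no depth.
- workorder.finish_job(): hands the job in, once; it reports no verdict.
The state is a dict: "t": time; "q": joint angles; "dq": joint speeds; "effort": joint torques, N m; "tool_pos": TCP position; "tool_rot": TCP orientation; "contact_force": force on the tool from outside, world axes, zero at the start; "wrist_torque": the same for the moment, N m; "opening": finger opening in m.
Only numpy, scipy, OpenCV 4.12 (cv2) and the standard library are available. Lean on these libraries where they do the work, as an engineer would, in place of code of your own. Each camera call takes 0.05 s, during which the arm holds its last target. There are 200 camera calls.

## Working session

There is one attempt and no reset: what is moved stays moved. The work goes in short steps, Python scripts to look and compute and a tool call to move; the robot and the scene stay as the last step left them, time stands still between calls to the robot, and variables do not carry over. Pictures are saved under pics/ and viewed, about 8 in all and at most 12, crops included, and the job is handed in when it is done.

Besides the shell and the picture viewer there is one more tool, called after "Emit:" as name(argument=value, ...), one argument or row to a line, values as JSON. arm_command: Moves the arm, as the interface text tells. Its arguments: {"type":"object","properties":{"rows":{"type":"string"},"jaw":{"type":"number"},"squeeze":{"type":"number"}},"required":["rows"]}

```bash
mkdir -p pics
cat > h.py <<'E'
import numpy as np, cv2
from station import monitor, vision, workorder
def cam(name):
    o=monitor.get_obs(); d=vision.get_image(name)
    f=200/np.tan(np.radians(d['vfov'])/2)
    K=np.array([[f,0,d['cx']],[0,f,d['cy']],[0,0,1]])
    if 'R' in d: R,t=np.array(d['R']),np.array(d['t'])
    else:
        T=np.eye(4);T[:3,:3]=cv2.Rodrigues(np.array(o['tool_rot'],float))[0];T[:3,3]=o['tool_pos']
        M=np.linalg.inv(T@np.array(d['T_tool_cam'])); R,t=M[:3,:3],M[:3,3]
    return d['frame'],K,np.array(d['distortion'],float),R,t
def back(c,px,z):
    _,K,D,R,t=c
    u=cv2.undistortPoints(np.array(px,float).reshape(-1,1,2),K,D).reshape(-1,2)
    C=-R.T@t; r=np.c_[u,np.ones(len(u))]@R
    return C+r*((z-C[2])/r[:,2])[:,None]
def proj(c,P):
    _,K,D,R,t=c
    return cv2.projectPoints(np.array(P,float).reshape(-1,3),cv2.Rodrigues(R)[0],t,K,D)[0].reshape(-1,2)
def save(c,n): cv2.imwrite('pics/'+n,cv2.cvtColor(c[0],cv2.COLOR_RGB2BGR))
E
python3 - <<'E'
from h import *
import pickle
o=monitor.get_obs();print(o['t'],o['tool_pos'],o['tool_rot'],o['contact_force'])
for n in('scene','side'):
    c=cam(n);save(c,n+'0.png');pickle.dump(c,open(n+'.pkl','wb'));print(n,-c[3].T@c[4])
E
```

```text
0.0 [0.1843765  0.59667309 0.30262711] [-0.46907459 -3.10577933  0.00322739] [ 0.24910559  0.04926718 -0.04101765]
scene [0.94998972 0.5013266  0.84999283]
side [-0.03261014 -0.51551368  0.78949737]
```

View pics/scene0.png

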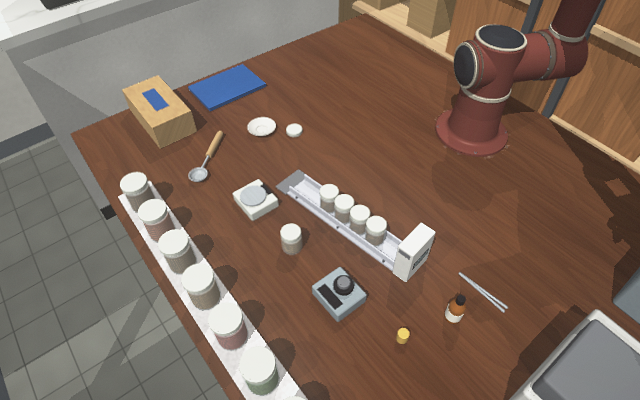

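View pics/side0.png

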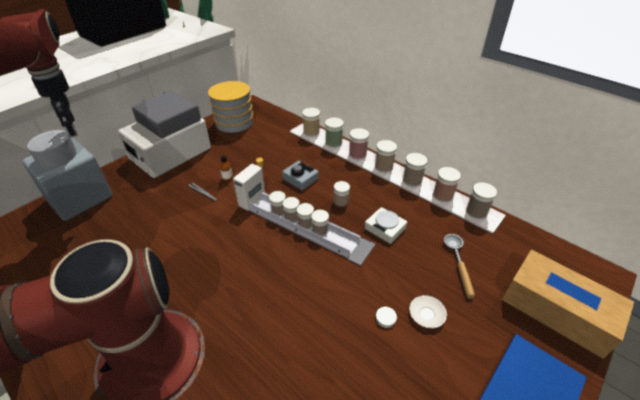

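The scene view shows the grey open-end plate at about (290,183), the four lids from (329,189) to (376,225), the reader at (413,250) and the button at (344,284). The side view shows the same things: lids from (277,197) to (320,217), the reader at (249,187) and the button at (298,170).

Run:
```python
from h import *
import pickle
s=pickle.load(open('scene.pkl','rb'));d=pickle.load(open('side.pkl','rb'))
np.set_printoptions(precision=4,suppress=True)
print('lids scene',back(s,[(329,188),(344,200),(360,212),(376,224)],.068)[:,:2])
print('lids side',back(d,[(277,197),(291,203.5),(305,210),(320,216.5)],.068)[:,:2])
for z in(.034,.045):print('btn',z,back(s,[(344,284)],z),back(d,[(298,170)],z))
# upscaled crop of both for refinement
def crop(c,x0,y0,x1,y1,k):
    return cv2.resize(cv2.cvtColor(c[0],cv2.COLOR_RGB2BGR)[y0:y1,x0:x1],None,fx=k,fy=k,interpolation=cv2.INTER_CUBIC)
cv2.imwrite('pics/c1.png',crop(s,270,160,450,330,3.5))
```

```text
lids scene [[ 0.5104 -0.0374]
 [ 0.5065  0.014 ]
 [ 0.5008  0.0645]
 [ 0.4954  0.1129]]
lids side [[ 0.4924  0.1047]
 [ 0.4993  0.0558]
 [ 0.506   0.0087]
 [ 0.5141 -0.0387]]
btn 0.034 [[0.6366 0.1707 0.034 ]] [[0.6529 0.1771 0.034 ]]
btn 0.045 [[0.6408 0.1752 0.045 ]] [[0.6429 0.167  0.045 ]]
```

View pics/c1.png

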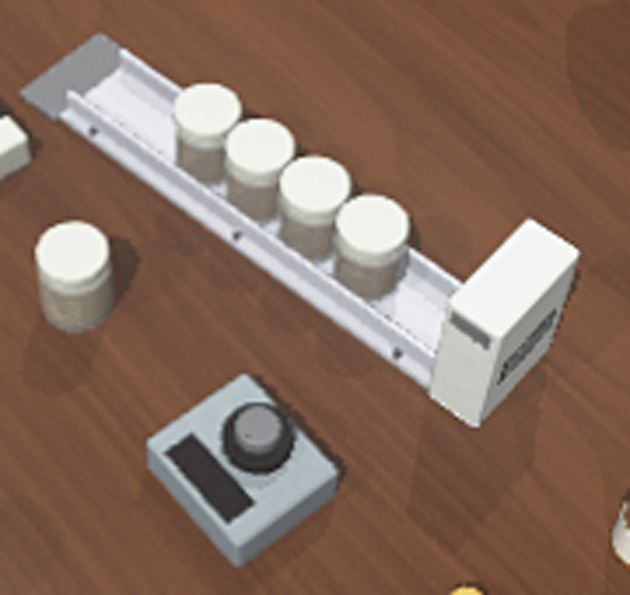

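The lane points about 7° off +y, with the reader at its +y end. I'll go above the lane's open end with the jaws shut, set across the lane.

Emit:
arm_command(
  rows="20 -40 0 0 0 -4; 45 -95 0 0 0 -10; 75 -150 0 0 0 -15; 100 -205 0 0 0 -20; 128 -260 0 0 0 -26; 155 -315 0 0 0 -31; 182 -370 0 0 0 -36; 210 -425 0 0 0 -41; 236 -480 0 0 0 -47; 263 -535 0 0 0 -52; 290 -590 0 0 0 -57; 312 -640 0 0 0 -62",
  jaw=0,
  squeeze=30,
)

```text
t: 1.6
tool_pos: [0.4968, -0.0454, 0.3024]
tool_rot: [-2.006, -2.416, 0.002]
contact_force: [0.8, 0.5, 0.3]
opening: 0.0
```

Emit:
arm_command(
  rows="15 -25 -10 0 0 -3; 15 -25 -20 0 0 -3; 15 -25 -20 0 0 -3",
)

```text
t: 1.98
tool_pos: [0.5108, -0.0698, 0.2806]
tool_rot: [-2.065, -2.361, 0.004]
contact_force: [-0.4, 0.1, 0.7]
opening: 0.0
```

Run:
```python
from h import *
import pickle
np.set_printoptions(precision=4,suppress=True)
o=monitor.get_obs();R=cv2.Rodrigues(np.array(o['tool_rot']))[0];print(o['t'],o['tool_pos'],R,o['opening'])
w=cam('wrist');save(w,'w1.png');pickle.dump(w,open('w1.pkl','wb'))
```

```text
1.975 [ 0.5108 -0.0698  0.2806] [[-0.1329  0.9911 -0.0053]
 [ 0.9911  0.1329  0.0015]
 [ 0.0022 -0.0051 -1.    ]] 3.63514885016254e-05
```

View pics/w1.png

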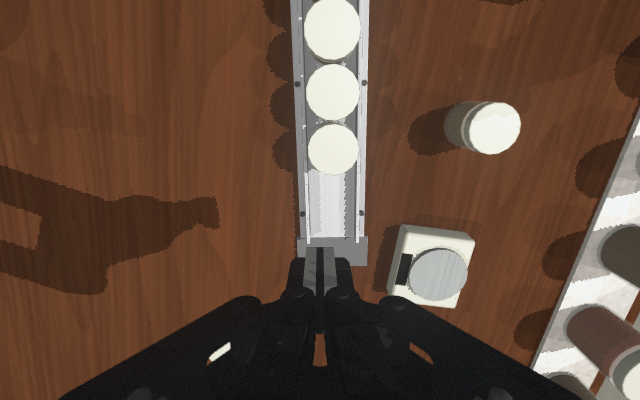

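The wrist view shows lids at (333,149), (333,92) and (332,29). The lane walls end near row 238, with the left wall's inner edge at x≈309 and the right one's at x≈357. The shut fingers are at about (320,250).

Run:
```python
from h import *
import pickle
np.set_printoptions(precision=4,suppress=True)
w=pickle.load(open('w1.pkl','rb'));s=pickle.load(open('scene.pkl','rb'));d=pickle.load(open('side.pkl','rb'))
print('lids',back(w,[(333,149),(333,92),(332,29)],.068)[:,:2])
print('walls top',back(w,[(307,238),(298,20),(358,240),(364,20)],.024)[:,:2])
o=monitor.get_obs();R=cv2.Rodrigues(np.array(o['tool_rot']))[0]
print('tip px',proj(w,np.array(o['tool_pos'])+R@[0,0,.073]))
# button triangulation
px=[(343.7,281.4),(298,169)]
A=[]
for c,p in zip((s,d),px):
    u=cv2.undistortPoints(np.array([[p]],float),c[1],c[2]).ravel();P=np.c_[c[3],c[4]]
    A+= [u[0]*P[2]-P[0],u[1]*P[2]-P[1]]
v=np.linalg.svd(np.array(A))[2][-1];print('btn',v[:3]/v[3])
for z in(.04,.045,.05):print(z,back(s,px[:1],z),back(d,px[1:],z))
# lane end / plate from scene crop
f=lambda x,y:(270+x/3.5,160+y/3.5)
print('wall ends',back(s,[f(120,48),f(70,95)],.024)[:,:2],'plate',back(s,[f(100,35),f(22,93)],.005)[:,:2],'reader top near',back(s,[f(530,220),f(452,295)],.11)[:,:2])
```

```text
lids [[ 0.5172 -0.0316]
 [ 0.5102  0.0158]
 [ 0.5025  0.0628]]
walls top [[ 0.5052 -0.1403]
 [ 0.4708  0.0745]
 [ 0.5623 -0.135 ]
 [ 0.5307  0.0825]]
tip px [[319.6963 263.4592]]
btn [0.6411 0.1694 0.0486]
0.04 [[0.6354 0.168  0.04  ]] [[0.6512 0.1752 0.04  ]]
0.045 [[0.6374 0.1701 0.045 ]] [[0.6467 0.1706 0.045 ]]
0.05 [[0.6393 0.1721 0.05  ]] [[0.6421 0.166  0.05  ]]
wall ends [[ 0.505  -0.147 ]
 [ 0.5617 -0.1318]] plate [[ 0.4986 -0.1826]
 [ 0.5797 -0.1703]] reader top near [[0.4415 0.1923]
 [0.518  0.2019]]
```

Emit:
arm_command(
  rows="7 -4 -50 0 0 1; 13 -8 -100 0 0 1; 13 -8 -130 0 0 1; 13 -8 -150 0 0 1; 13 -8 -165 0 0 1; 13 -8 -180 0 0 1; 13 -8 -182 0 0 1; 13 -8 -182 0 0 1",
)

```text
t: 3.02
tool_pos: [0.5245, -0.0776, 0.1]
tool_rot: [-2.045, -2.381, 0.002]
contact_force: [-0.1, -0.1, 0.3]
opening: 0.0003
```

Run:
```python
from h import *
w=cam('wrist');save(w,'w2.png')
```

```text
(no output)
```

View pics/w2.png

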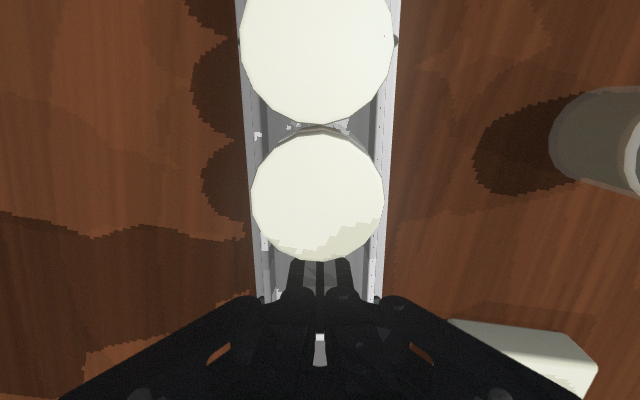

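The fingers (x≈320) are centred in the lane just behind the last jar (lid at (317,193)). I'll push slowly along the lane.

Emit:
arm_command(
  rows="0 0 -5 0 0 0; -0.5 3 -6 0 0 0; -0.9 6 -6 0 0 0; -1.4 9 -6 0 0 0; -1.7 11 -6 0 0 0; -2 13 -6 0 0 0; -2.3 15 -6 0 0 0; -2.6 17 -6 0 0 0; -3 20 -6 0 0 0; -3.5 23 -6 0 0 0; -4 26 -6 0 0 0; -4.4 29 -6 0 0 0",
)

```text
t: 4.58
tool_pos: [0.5202, -0.0485, 0.0944]
tool_rot: [-2.046, -2.382, 0.002]
contact_force: [0.5, -2.6, -0.4]
opening: -0.0001
```

Emit:
arm_command(
  rows="-0.5 3 0 0 0 0; -0.9 6 0 0 0 0; -1.4 9 0 0 0 0; -1.8 12 0 0 0 0; -2.3 15 0 0 0 0; -2.8 18 0 0 0 0; -3.2 21 0 0 0 0; -3.7 24 0 0 0 0",
)

```text
t: 5.58
tool_pos: [0.5165, -0.0243, 0.0943]
tool_rot: [-2.045, -2.381, 0.002]
contact_force: [1.0, -2.5, -0.3]
opening: 0.0003
```

Emit:
arm_command(
  rows="-0.5 3 0 0 0 0; -0.9 6 0 0 0 0; -1.4 9 0 0 0 0; -1.8 12 0 0 0 0; -2 14 0 0 0 0",
)

```text
t: 6.2
tool_pos: [0.5144, -0.0101, 0.0943]
tool_rot: [-2.045, -2.382, 0.002]
contact_force: [-0.5, -2.9, 0.4]
opening: -0.0002
```

Emit:
arm_command(
  rows="-0.2 1 0 0 0 0; -0.3 2 0 0 0 0; -0.5 3 0 0 0 0; -0.6 4 0 0 0 0",
)

```text
t: 6.7
tool_pos: [0.5147, -0.0078, 0.095]
tool_rot: [2.045, 2.382, -0.005]
contact_force: [2.0, -12.6, 0.8]
opening: 0.0003
```

Emit:
arm_command(
  rows="-0.2 1 0 0 0 0; -0.3 2 0 0 0 0; -0.5 3 0 0 0 0",
)

```text
t: 7.08
tool_pos: [0.5152, -0.0073, 0.0959]
tool_rot: [2.04, 2.378, -0.01]
contact_force: [1.2, -16.3, -0.3]
opening: 0.0002
```

Force has risen to 16 N and motion has stopped, so the train should be home. I'll check with a picture.

Run:
```python
from h import *
import pickle
a=[]
c=cam('scene');d=cam('side')
pickle.dump((c,d),open('p.pkl','wb'))
i=cv2.resize(c[0][170:290,300:450],None,fx=4,fy=4,interpolation=3)
j=cv2.resize(d[0][150:270,220:370],None,fx=4,fy=4,interpolation=3)
o=np.hstack([i,j]);o=cv2.resize(o,(800,320))
cv2.imwrite('pics/p1.png',i[...,::-1]);cv2.imwrite('pics/p2.png',j[...,::-1])
```

```text
(no output)
```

View pics/p1.png

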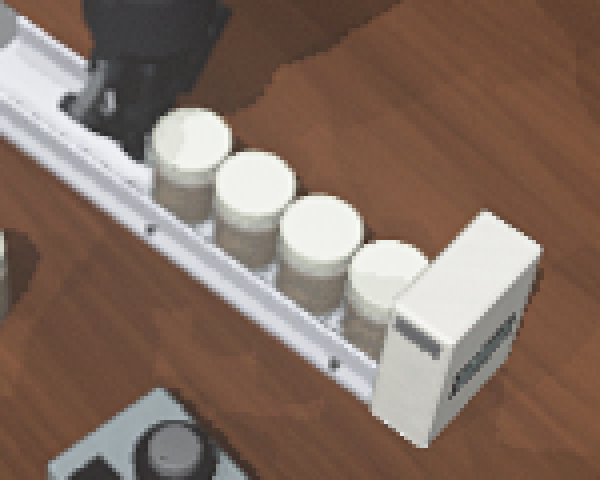

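View pics/p2.png

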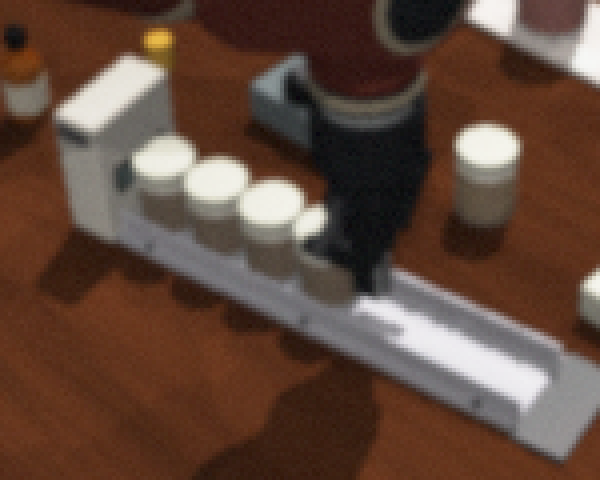

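The scene crop shows lids at (191,140), (256,183), (321,227) and about (389,276), with the lead jar at the reader. The side crop shows lids at (163,158), (217,180) and (272,202). All are upright, and I'll check the numbers.

Run:
```python
from h import *
import pickle
np.set_printoptions(precision=4,suppress=True)
c,d=pickle.load(open('p.pkl','rb'))
u=np.array([-.151,.9885]);o=np.array([.5172,-.0316]);n=np.array([.9885,.151])
def st(P): P=P[:,:2]-o; return np.c_[P@u,P@n]
f=lambda L:[(300+x/4,170+y/4) for x,y in L]
g=lambda L:[(220+x/4,150+y/4) for x,y in L]
print('sc lids',st(back(c,f([(191,139),(256,183),(321,227),(389,276)]),.068)))
print('sd lids',st(back(d,g([(163,158),(217,180),(272,202)]),.068)))
print('sc reader top corners',st(back(c,f([(485,210),(542,247),(452,345),(396,303)]),.11)))
print('sd reader top corners',st(back(d,g([(125,55),(172,66),(103,133),(57,113)]),.11)))
print('sd wall ends -y',st(back(d,g([(400,270),(560,345),(522,405)]),.024)))
print('btn',back(c,f([(178,447)]),.0486), 'tip', st(np.array([monitor.get_obs()['tool_pos']])))
```

```text
sc lids [[ 0.0627  0.0012]
 [ 0.1112  0.0005]
 [ 0.1579 -0.0001]
 [ 0.2061  0.0008]]
sd lids [[ 0.1983 -0.0034]
 [ 0.1503 -0.0013]
 [ 0.1034  0.0011]]
sc reader top corners [[ 0.2319 -0.0415]
 [ 0.2682 -0.0418]
 [ 0.2688  0.0404]
 [ 0.2326  0.0391]]
sd reader top corners [[ 0.262   0.0371]
 [ 0.2239  0.0454]
 [ 0.2162 -0.0409]
 [ 0.2586 -0.0416]]
sd wall ends -y [[ 0.015   0.0299]
 [-0.1143  0.0278]
 [-0.1183 -0.0319]]
btn [[0.638  0.1732 0.0486]] tip [[0.0243 0.0017]]
```

The lead jar is 22 to 26 mm from the reader face by the two cameras (24 mm expected), and the spacing is 48 mm, so the train is home. Next I'll back off, rise and look at the button from close by.

Emit:
arm_command(
  rows="0.2 -1.5 0 0 0 0; 0.5 -3 0 0 0 0; 1 -7 0 0 0 0; 2 -14 0 0 0 0; 4 -24 0 0 0 0; 5 -30 3 0 0 0; 5 -30 30 0 0 0; 5 -30 80 0 0 0; 5 -30 125 0 0 0; 40 0 145 0 0 0; 80 40 145 0 0 0; 120 80 145 0 0 0",
)

```text
t: 8.68
tool_pos: [0.6367, 0.0734, 0.2421]
tool_rot: [2.04, 2.376, -0.008]
contact_force: [1.1, -0.9, -0.4]
opening: 0.0002
```

Emit:
arm_command(
  rows="12 20 -30 0 0 0; 12 20 -40 0 0 0; 12 20 -40 0 0 0",
)

```text
t: 9.05
tool_pos: [0.6478, 0.0926, 0.2008]
tool_rot: [2.042, 2.378, -0.012]
contact_force: [-0.1, -0.0, -0.1]
opening: -0.0
```

Run:
```python
from h import *
import pickle
o=monitor.get_obs();print(o['t'],o['tool_pos'],o['tool_rot'])
w=cam('wrist');save(w,'w3.png');pickle.dump(w,open('w3.pkl','wb'))
R=cv2.Rodrigues(np.array(o['tool_rot']))[0]
print(R, proj(w,[.64,.17,.0486]))
```

```text
9.05 [0.64778975 0.0926231  0.20075749] [ 2.04174945  2.37758433 -0.01158506]
[[-1.51106639e-01  9.88516997e-01  9.64594712e-04]
 [ 9.88460658e-01  1.51108345e-01 -1.05733103e-02]
 [-1.05976552e-02 -6.44233461e-04 -9.99943636e-01]] [[325.03814901  98.30278343]]
```

View pics/w3.png

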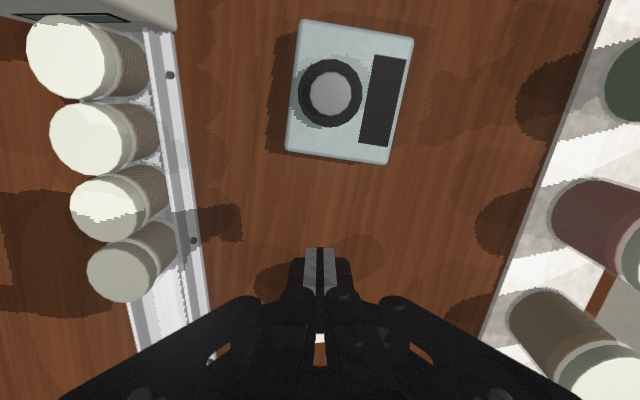

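The wrist view shows the four jars still touching at the reader, and the button cap centred at (330,94) with a diameter of about 41 px.

Run:
```python
from h import *
import pickle
np.set_printoptions(precision=4,suppress=True)
w=pickle.load(open('w3.pkl','rb'))
for z in (.04,.045,.05):
    p=back(w,[(330,94),(309.5,94),(350.5,94)],z);print(z,p[0],np.linalg.norm(p[2]-p[1]))
```

```text
0.04 [0.6431 0.1732 0.04  ] 0.028156559101469514
0.045 [0.6429 0.1732 0.045 ] 0.02754576540870773
0.05 [0.6428 0.1732 0.05  ] 0.02693497171594584
```

Emit:
arm_command(
  rows="-2 40 0 0 0 0; -5 81 0 0 0 0; -5 81 -30 0 0 0; -5 81 -55 0 0 0; -5 81 -62 0 0 0; -5 81 -66 0 0 0; -5 81 -66 0 0 0",
)

```text
t: 9.98
tool_pos: [0.6439, 0.1731, 0.1374]
tool_rot: [2.041, 2.374, -0.007]
contact_force: [0.4, -0.2, 0.2]
opening: 0.0001
```

Emit:
arm_command(
  rows="0 0 -3 0 0 0; 0 0 -6 0 0 0; 0 0 -9 0 0 0; 0 0 -12 0 0 0",
)

```text
t: 10.48
tool_pos: [0.644, 0.1731, 0.1255]
tool_rot: [2.041, 2.374, -0.007]
contact_force: [-0.5, -0.1, 2.3]
opening: -0.0
```

Emit:
arm_command(
  rows="0 0 -1 0 0 0; 0 0 -2 0 0 0; 0 0 -2 0 0 0",
)

```text
t: 10.85
tool_pos: [0.6441, 0.1731, 0.1237]
tool_rot: [2.041, 2.374, -0.007]
contact_force: [-0.6, 0.5, 3.5]
opening: 0.0001
```

Emit:
arm_command(
  rows="0 0 -1 0 0 0; 0 0 -2 0 0 0; 0 0 -2 0 0 0",
)

```text
t: 11.22
tool_pos: [0.6441, 0.1731, 0.1226]
tool_rot: [2.041, 2.374, -0.007]
contact_force: [-4.1, -1.3, 7.3]
opening: -0.0
```

Emit:
arm_command(
  rows="0 0 -1 0 0 0; 0 0 -2 0 0 0; 0 0 -2 0 0 0",
)

```text
t: 11.6
tool_pos: [0.6442, 0.1732, 0.1225]
tool_rot: [2.041, 2.375, -0.008]
contact_force: [-5.7, -1.2, 11.9]
opening: -0.0001
```

The force followed the spring (about 0.67 N/mm) to a hard stop at z=0.1225 with 12 N, so the button is fully down. I'll lift off and move clear.

Emit:
arm_command(
  rows="0 0 3 0 0 0; 0 0 8 0 0 0; 0 0 20 0 0 0; 0 0 50 0 0 0; 0 0 100 0 0 0; 0 0 150 0 0 0; 0 0 180 0 0 0; -30 -40 180 0 0 0; -60 -90 180 0 0 0; -90 -140 180 0 0 0; -110 -170 180 0 0 0; -110 -170 180 0 0 0",
)

```text
t: 13.1
tool_pos: [0.5334, 0.0017, 0.303]
tool_rot: [2.044, 2.371, -0.007]
contact_force: [-0.8, -0.0, 0.4]
opening: -0.0004
```

Run:
```python
from h import *
import pickle
o=monitor.get_obs();print(o['t'],o['tool_pos'],o['contact_force'])
w=cam('wrist');c=cam('scene');pickle.dump((w,c),open('f.pkl','wb'))
i=w[0]; j=cv2.resize(c[0][120:360,230:550],None,fx=2,fy=2,interpolation=3)
o=np.vstack([cv2.resize(i,(480,300)),cv2.resize(j[:, :],(480,300))])
cv2.imwrite('pics/f.png',o[...,::-1])
```

```text
13.1 [0.53344335 0.00165868 0.30297719] [-0.82256822 -0.039438    0.3668826 ]
```

View pics/f.png

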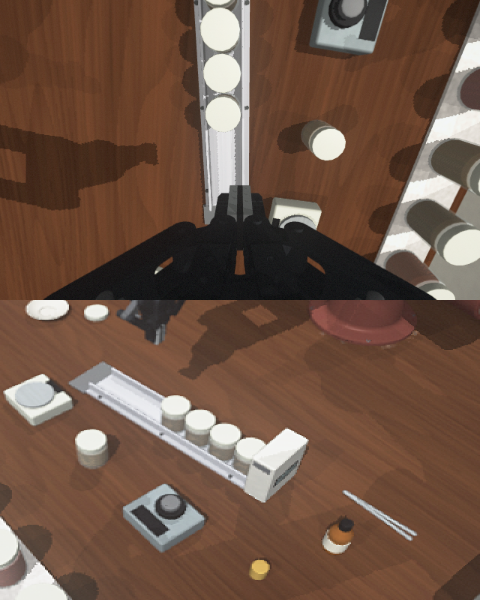

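The jars stand upright and touching against the reader, the button is back up, and the other things are where they were. The arm is clear and at rest.

```bash
python3 -c "
from h import *
print(workorder.finish_job())"
```

```text
the job is handed in; nothing more can be done
None
```

The job is done and handed in at about 13 s of the 43 s allowed.

- **Jars:** I pushed the four jars from behind with the shut fingers. The drag was about 2.6 N, and it rose to 16 N with motion stopped at the reader. While still pushed, the lead jar measured 22 to 26 mm from the reader face by the two cameras (24 mm expected), with 48 mm between jars. That 4 mm spread is within what I could measure.
- **Start button:** I pressed it only after that check. It went down to its hard stop with 12 N, after about 6 mm of travel judged from the force. I then released it and moved clear.
- **Last pictures:** They show the jars upright and touching at the reader, the button up, and the nearby bystanders undisturbed. The scoop was outside the last crop, but the arm never went near it. The arm was clear, with under 1 N on the tool.

I judged the button's return by eye, with no measurement.

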